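# Put the spice drawers away, leave the empty one out for refilling

### The arm

A 6-joint arm with a two-finger parallel gripper is mounted at the origin on the work surface; the furniture and walls round the work are solid. World frame = base frame: x ahead of the robot, y to its left, z up, the work surface at z = 0. Lengths are in m, angles in rad, forces in N, time in s.
With the tool pointing down it reaches from about 0.275 to 0.825 m from the base axis. Payload 5.2 kg.
Tool frame: the origin (TCP) lies midway between the tips of the shut fingers; the grasp point (between the pads) lies 19 mm behind it; z points along the fingers, y is the line along which they close (so a half turn about z gives the same grasp; the last joint's range is limited). The gripper opens to 93 mm and grips with 3 to 60 N. Pads are 15 mm wide; open, the fingers measure 128 mm over their backs; the gripper's body (75 mm by 188 mm) begins 65 mm behind the grasp point.
Start: joints at [-0.203, 0.259, 1.535, -0, 1.348, -0.203], TCP at [0.55, 0, 0.219] pointing down, gripper open.
Joint ranges: [-3.14, 3.14], [-0.91, 2.08], [0.19, 2.58], [-1.22, 4.36], [0.22, 2.71], [-3.12, 3.12]. Speed limits (rad/s): [2.57, 2.57, 3.14, 3.14, 3.14, 3.14].

### API

Orientations are given as a rotation vector (axis times angle).
In Python, from plant import telemetry, optics, manip, spotter gives the robot as it stands.
- The arm moves only by the tool move_arm, never from a script. Its argument "motion" is one flat list of numbers, 5 for each row, row after row: the shift along the tool's x, y, z in m, then the turn about the tool's z in degrees, then the opening, from 0 (shut) to 1 (fully open). A call has 1 to 10 rows; each row shifts and turns the commanded pose from where the row before left it, along the tool's axes as they then stand; what a row does not reach is not made up. A row lasts 1/8 s, in which the tool goes at most 62.5 mm and 10.7 degrees, less where a joint would pass 70% of its speed; a pose out of reach is approached as far as the arm can. A call with a gripper value outside its range is refused whole. The fingers move at their own pace and stop on an object; the grip force is fixed at half the most. Time passes only in rows, so rows that do not move let the fingers close. It gives the time, the measured TCP pose, the force, the opening and the grip force at its end, in the units of the state.
- telemetry.sense(): the state, without advancing time (a new reading comes with each control period).
- optics.capture(name): name is "scene" or "side" or "wrist"; returns a dict with "img" (420x560x3 uint8, red, green, blue), "fx", "fy", "cx", "cy" (pixels), "extrinsics" (4x4, takes a point from camera to world coordinates); the wrist camera has in their place "mount" (4x4, takes a point from camera to tool coordinates, whose origin is the TCP and whose axes are the flange's). Camera axes: x right, y up, looking along -z (the intrinsics and any distortion apply to the point x, -y, -z); pixel columns grow to the right and rows downward; lengths in m; the calibration is good to about 2 mm. A picture is of the moment at which its call begins: read the wrist's pose just before it. There is no depth.
- manip.close_job(): hands the job in; it is judged then, once.
Trained networks look in the newest picture that a camera, given by its name, has taken for a name from the list of things; names that differ only in an ending like _2 or _b are one class to them, and where a whole thing is asked for, a point or a joint stands for the part that bears it (a point fixed in the world has none). Each returns a list of dicts, best first, with "score" (0 to 1); they miss things now and then, are a little off and sometimes report something else, mostly with a low value. They report only what shows in the picture. A call takes as long as a camera call. They do not tell look-alikes from the thing itself.
- spotter.find_in(thing, camera): "point" ([column, row] in pixels, amid what is visible of it).
- spotter.silhouettes(thing, camera): "region" (420x560 bool, what is visible of it) and "point" ([column, row] in pixels, amid what is visible of it).
The state is a dict: "clock": time; "q": joint angles; "joint_vel": joint speeds; "effort": joint torques, N m; "tool_pos": TCP position; "tool_rot": TCP orientation; "ft_force": force on the tool from outside, world axes, zero at the start; "torque": the same for the moment, N m; "width": opening from 0.0 (shut) to 1.0 (fully open); "grasp_force": force on a finger pad.
Only numpy, scipy, OpenCV 4.12 (cv2) and the standard library are available. Lean on these libraries where they do the work, as an engineer would, in place of code of your own. Each camera call takes 0.05 s, during which the arm holds its last target. There are 200 camera calls.

### The job

Three small spice boxes stand on the board with their drawers half out. With the fingertips, push the two drawers that have a jar in them fully shut, and push the empty drawer all the way out towards you to its stop (from inside, against the back of its front panel) so that it can be refilled. The jars stay standing in their drawers, nothing is picked up, and the other things on the worktop stay where they are.

Things in the scene. Friction and masses are not known exactly. Their poses are not given: they have to be found in the camera images.
- board: dark wooden board, 190 x 420 x 8 mm, lying fixed on the worktop; carries the three spice boxes side by side. Origin: centre of its underside; y along its length, -x is the side on which the drawers come out
- box_ochre: light wooden case, 160 deep (x) x 110 wide (y) x 100 high, walls 8 mm, fixed on the board, containing one drawer; the three cases look alike and their order along the board varies. Origin: centre of its underside, 8 mm above the worktop. Its open front looks to its own -x. Its drawer holds the jar with the ochre-yellow lid
- drawer_ochre (a joint): how far the drawer of box_ochre is out, in m: 0 = fully shut, 0.11 = fully out against its stop; it slides along the case's -x, needs about 2 N and stays where it is left
- front_ochre (a point): centre of the outer face of the front panel of the drawer that holds the jar with the ochre-yellow lid; turned like its case, x axis pointing into the case. The flat brown panel (thin brass card frame, no handle) is 8 mm thick, 110 wide, 64 high, its upper edge 32 mm above this point. Behind it the drawer is open on top, 82 mm wide inside, and its floor lies 24 mm below this point; shut, the panel lies against the case's front edge, which is 8 mm behind this point
- box_blue: light wooden case, 160 deep (x) x 110 wide (y) x 100 high, walls 8 mm, fixed on the board, containing one drawer; the three cases look alike and their order along the board varies. Origin: centre of its underside, 8 mm above the worktop. Its open front looks to its own -x. Its drawer holds the jar with the blue lid
- drawer_blue (a joint): how far the drawer of box_blue is out, in m: 0 = fully shut, 0.11 = fully out against its stop; it slides along the case's -x, needs about 2 N and stays where it is left
- front_blue (a point): centre of the outer face of the front panel of the drawer that holds the jar with the blue lid; turned like its case, x axis pointing into the case. The flat brown panel (thin brass card frame, no handle) is 8 mm thick, 110 wide, 64 high, its upper edge 32 mm above this point. Behind it the drawer is open on top, 82 mm wide inside, and its floor lies 24 mm below this point; shut, the panel lies against the case's front edge, which is 8 mm behind this point
- box_empty: light wooden case, 160 deep (x) x 110 wide (y) x 100 high, walls 8 mm, fixed on the board, containing one drawer; the three cases look alike and their order along the board varies. Origin: centre of its underside, 8 mm above the worktop. Its open front looks to its own -x. Its drawer holds nothing
- drawer_empty (a joint): how far the drawer of box_empty is out, in m: 0 = fully shut, 0.11 = fully out against its stop; it slides along the case's -x, needs about 2 N and stays where it is left
- front_empty (a point): centre of the outer face of the front panel of the drawer that holds nothing; turned like its case, x axis pointing into the case. The flat brown panel (thin brass card frame, no handle) is 8 mm thick, 110 wide, 64 high, its upper edge 32 mm above this point. Behind it the drawer is open on top, 82 mm wide inside, and its floor lies 24 mm below this point; shut, the panel lies against the case's front edge, which is 8 mm behind this point
- jar_ochre: spice jar with ochre-yellow lid, 55 mm diameter, 70 mm high, standing loose in the drawer of box_ochre. Origin: centre of its underside, z axis up
- jar_blue: spice jar with blue lid, 55 mm diameter, 70 mm high, standing loose in the drawer of box_blue. Origin: centre of its underside, z axis up
- shaker: salt shaker, 44 mm diameter, 90 mm high, a bystander standing loose on the worktop. Origin: centre of its underside
- mug: dark green mug, 86 x 118 x 96 mm, a bystander standing loose on the worktop. Origin: centre of its underside
- tin: unopened food tin with a picture of red tomatoes, 75 mm diameter, 58 mm high, a bystander standing loose on the worktop. Origin: centre of its underside
- spice: green-capped spice jar, 46 mm diameter, 106 mm high, a bystander standing loose on the worktop. Origin: centre of its underside
Mind the look-alikes: they are no part of the job. There is more than one size of the jar_ochre; the one meant has the size given above. There is more than one size of the jar_blue; the one meant has the size given above.

How it is judged:
At the end, for the whole second after the job is handed in: Both drawers with jars are shut to within 4 mm, the empty drawer is out by more than 104 of its 110 mm, and both jars stand upright (within 0.15 rad), at rest, on the floor of their own drawers (value of joint each of drawer_ochre, drawer_blue below 0.004 m and value of joint drawer_empty above 0.104 m and angle between each of jar_ochre, jar_blue's own z axis and vertical below 0.15 rad and horizontal distance between jar_ochre and box_ochre below 0.08 m and height (world z) of each of jar_ochre, jar_blue below 0.035 m and linear speed of each of jar_ochre, jar_blue below 0.02 m/s and horizontal distance between jar_blue and box_blue below 0.08 m); the robot touches nothing.
It fails at once if a jar is tipped over (more than 0.5 rad) (angle between any of jar_ochre, jar_blue's own z axis and vertical above 0.5 rad).
It fails at once if a jar is lifted by more than about 25 mm (height (world z) of any of jar_ochre, jar_blue above 0.05 m).
It fails at once if a bystander (shaker, mug, tin, green-capped spice jar) is moved or picked up, by more than 30 mm (distance of any of shaker, mug, tin, spice from where it was at the start of the episode above 0.03 m).
It also fails if it takes over 51 s, if anything falls off the work surface, if the arm or the gripper's body presses on something with over 40 N, if the wrist force passes 120 N, or if a joint passes its speed limit or range.

## Working session

There is one attempt and no reset: what is moved stays moved. The work goes in short steps, Python scripts to look and compute and a tool call to move; the robot and the scene stay as the last step left them, time stands still between calls to the robot, and variables do not carry over. Pictures are saved under pics/ and viewed, at most 10 in all, crops included, and the job is handed in when it is done.

Besides the shell and the picture viewer there is one more tool, called after "Emit:" by a JSON object that holds its "fn" and its "kwargs". move_arm: Moves the arm, as the interface text tells. Its arguments: {"type":"object","properties":{"motion":{"type":"array"}},"required":["motion"]}

```bash
mkdir -p pics; cat > h.py <<'E'
import numpy as np, cv2
from scipy.spatial.transform import Rotation as R
from plant import telemetry, optics, manip, spotter
def cam(n):
    s=telemetry.sense(); c=optics.capture(n)
    if 'extrinsics' in c: T=np.array(c['extrinsics'])
    else:
        W=np.eye(4); W[:3,:3]=R.from_rotvec(s['tool_rot']).as_matrix(); W[:3,3]=s['tool_pos']; T=W@np.array(c['mount'])
    c['T']=T; return c
def onz(c,p,z):
    d=c['T'][:3,:3]@np.array([(p[0]-c['cx'])/c['fx'],-(p[1]-c['cy'])/c['fy'],-1]); o=c['T'][:3,3]
    return o+d*(z-o[2])/d[2]
def proj(c,P):
    q=np.linalg.inv(c['T'])@np.append(P,1); return np.array([c['cx']-c['fx']*q[0]/q[2], c['cy']+c['fy']*q[1]/q[2]])
def save(c,n): cv2.imwrite('pics/'+n,c['img'][:,:,::-1])
E
python3 - <<'E'
from h import *
s=telemetry.sense(); print(s['clock'],s['tool_pos'],s['tool_rot'],s['ft_force'])
for n in ['scene','side','wrist']:
    c=cam(n); save(c,n+'0.png'); print(n,c['T'][:3,3].round(3),[k for k in c])
    for t in ['jar_ochre','jar_blue','front_empty','front_ochre','front_blue','board','shaker','mug','tin','spice']:
        print(t,[(np.round(d['point']).tolist(),round(d['score'],2)) for d in spotter.find_in(t,n)[:4]])
a=[cv2.imread(f'pics/{n}0.png') for n in ['scene','side']]
cv2.imwrite('pics/both.png',cv2.resize(np.vstack(a),(560,840))[:,:]) 
E
```

```text
0.0 [5.49435654e-01 1.40384132e-04 2.17829137e-01] [-2.22037138e+00 -2.22033600e+00  1.57302435e-03] [-0.31748274  0.86668247  0.1967224 ]
scene [-0.059 -0.753  0.878] ['img', 'fx', 'fy', 'cx', 'cy', 'extrinsics', 'T']
jar_ochre [([251.0, 184.0], 0.81), ([224.0, 173.0], 0.48)]
jar_blue [([306.0, 243.0], 0.9), ([318.0, 284.0], 0.69), ([260.0, 176.0], 0.47)]
front_empty [([267.0, 218.0], 0.67)]
front_ochre [([238.0, 191.0], 0.88)]
front_blue [([295.0, 251.0], 0.84)]
board [([344.0, 259.0], 0.78), ([250.0, 183.0], 0.22)]
shaker [([384.0, 332.0], 0.89)]
mug [([421.0, 308.0], 0.58)]
tin [([206.0, 164.0], 0.92)]
spice [([162.0, 181.0], 0.97), ([383.0, 332.0], 0.5)]
side [ 0.234 -1.033  1.005] ['img', 'fx', 'fy', 'cx', 'cy', 'extrinsics', 'T']
jar_ochre [([274.0, 177.0], 0.63)]
jar_blue [([275.0, 179.0], 0.73), ([285.0, 266.0], 0.63), ([291.0, 230.0], 0.56)]
front_empty [([293.0, 201.0], 0.69), ([275.0, 206.0], 0.66)]
front_ochre [([264.0, 187.0], 0.68), ([281.0, 244.0], 0.58)]
front_blue [([280.0, 238.0], 0.96), ([251.0, 161.0], 0.58), ([276.0, 207.0], 0.18)]
board [([317.0, 250.0], 0.59)]
shaker [([307.0, 311.0], 0.86)]
mug [([289.0, 229.0], 0.65), ([343.0, 305.0], 0.59), ([276.0, 178.0], 0.51)]
tin [([285.0, 176.0], 0.57), ([253.0, 160.0], 0.56), ([297.0, 202.0], 0.5)]
spice [([218.0, 165.0], 0.7)]
wrist [0.551 0.066 0.384] ['img', 'fx', 'fy', 'cx', 'cy', 'mount', 'T']
jar_ochre [([299.0, 20.0], 0.56)]
jar_blue [([235.0, 338.0], 0.81), ([272.0, 270.0], 0.65), ([268.0, 42.0], 0.6)]
front_empty [([261.0, 155.0], 0.63)]
front_ochre [([267.0, 39.0], 0.59)]
front_blue [([242.0, 257.0], 0.7)]
board [([348.0, 99.0], 0.92), ([272.0, 267.0], 0.23)]
shaker []
mug []
tin [([267.0, 42.0], 0.72)]
spice []
```

View pics/scene0.png

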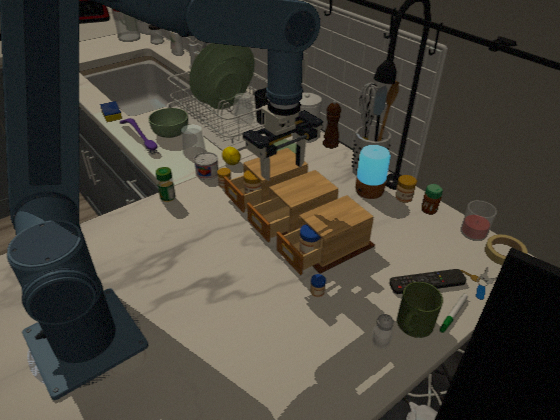

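View pics/side0.png

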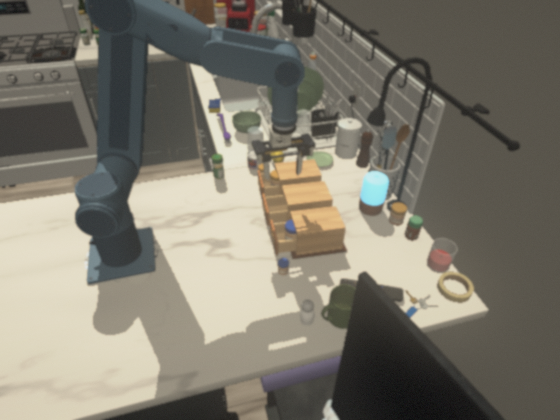

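View pics/wrist0.png

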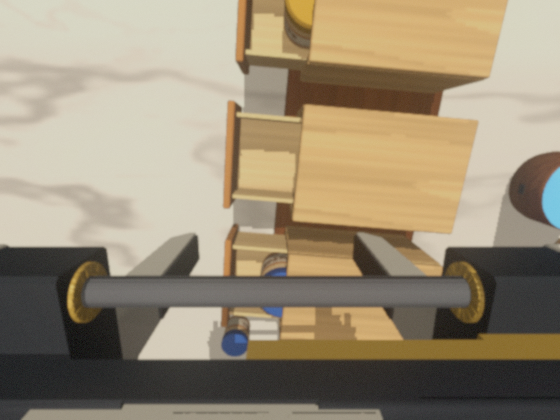

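The cases stand blue (near), empty (middle), ochre (far). In the wrist view right is +x and up is +y. The panels' top edges are at column 228–242, and the empty drawer is the middle one at (262,155).

There are two candidates for each jar:
- **Blue:** scene (306,243) is inside a drawer and full-sized. Scene (318,284) is a small one on the worktop, so it's a decoy.
- **Ochre:** scene (251,184) is inside a drawer. Scene (224,177) is a small one outside, so it's a decoy.

```bash
python3 - <<'E'
from h import *
c=cam('wrist')
for n,p in dict(fl=(303,107),bl=(475,121),br=(455,230),fr=(294,222)).items(): print('mid',n,onz(c,p,.108).round(4))
for n,p in dict(eL=(228,103),eR=(225,204),oR=(239,66),bL=(228,228)).items(): print('panel outer',n,onz(c,p,.081).round(4))
for n,p in dict(eLi=(237,104),eRi=(232,206)).items(): print('panel inner',n,onz(c,p,.081).round(4))
sb=cam('scene')
for n,p in dict(blue=(306,243),blue_small=(318,284),och=(251,184),och_small=(224,177)).items(): print(n,onz(sb,p,.06 if 'small' not in n else .02).round(3))
crop=sb['img'][150:310,200:390,::-1]; cv2.imwrite('pics/crop.png',cv2.resize(crop,None,fx=4,fy=3.7,interpolation=2))
E
```

```text
mid fl [0.575  0.0892 0.108 ]
mid bl [0.7305 0.0771 0.108 ]
mid br [ 0.7276 -0.0264  0.108 ]
mid fr [ 0.5685 -0.018   0.108 ]
panel outer eL [0.504  0.0953 0.081 ]
panel outer eR [ 0.4968 -0.0062  0.081 ]
panel outer oR [0.5158 0.1286 0.081 ]
panel outer bL [ 0.4989 -0.0329  0.081 ]
panel inner eLi [0.5128 0.0943 0.081 ]
panel inner eRi [ 0.5041 -0.0084  0.081 ]
blue [ 0.541 -0.114  0.06 ]
blue_small [ 0.498 -0.211  0.02 ]
och [0.578 0.178 0.06 ]
och_small [0.563 0.306 0.02 ]
```

View pics/crop.png

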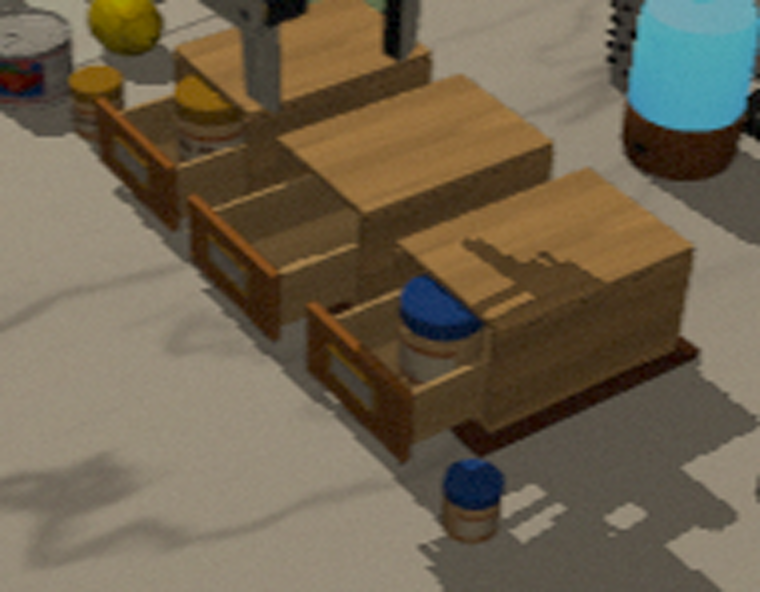

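The crop shows both full-size jars inside the near and far drawers; the middle drawer is empty. The small jars stand outside as decoys. Measured case yaw is about -3.7°. First I turn the tool so its thin side lies along the drawer axis, then go above the empty drawer.

Emit:
{"fn": "move_arm", "kwargs": {"motion": [0,0,0,10.4,0,0,0,0,10.4,0,0,0,0,10.4,0,0,0,0,10.4,0,0,0,0,10.4,0,0,0,0,10.4,0,0,0,0,10.4,0,0,0,0,10.4,0,0,0,0,10.4,0,-0.017,-0.04,0.05,0,0]}}

```text
clock: 3.0
tool_pos: [0.5404, 0.0368, 0.1742]
tool_rot: [3.138, -0.107, 0.015]
ft_force: [0.9, -0.5, -2.0]
width: 0.011
grasp_force: 0.0
```

Emit:
{"fn": "move_arm", "kwargs": {"motion": [0,0,0,0,0,0,0,0,0,0]}}

```text
clock: 3.25
tool_pos: [0.537, 0.0385, 0.1721]
tool_rot: [3.14, -0.097, 0.002]
ft_force: [0.4, 0.7, -0.3]
width: 0.006
grasp_force: 0.0
```

```bash
python3 - <<'E'
from h import *
s=telemetry.sense(); print(s['clock'],s['tool_pos'],R.from_rotvec(s['tool_rot']).as_matrix().round(3).tolist(),s['width'])
c=cam('wrist'); save(c,'w1.png')
E
```

```text
3.25 [0.53700348 0.03850889 0.17207368] [[0.998, -0.062, 0.001], [-0.062, -0.998, -0.001], [0.001, 0.0, -1.0]] 0.005810014996591833
```

View pics/w1.png

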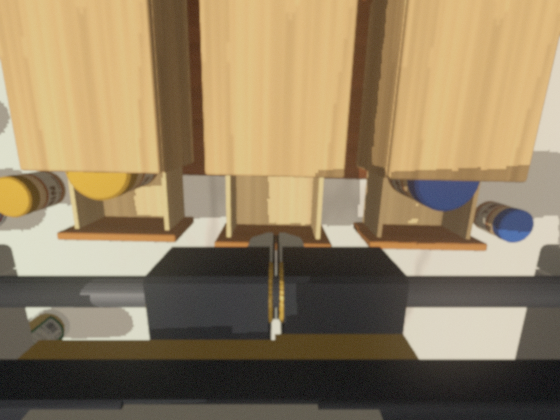

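The view is square to the cases. The empty drawer is at (275,205) with its panel's top inner edge at row ~227. The ochre panel centre is at (127,227) and the blue one at (420,236). I'll convert these to tool coordinates.

```bash
python3 - <<'E'
from h import *
c=cam('wrist'); s=telemetry.sense(); M=R.from_rotvec(s['tool_rot']).as_matrix()
f=lambda p,z:(M.T@(onz(c,p,z)-s['tool_pos'])).round(4)[:2]
for n,p,z in [('e inner L',(222,227),.081),('e inner R',(326,227),.081),('case front L',(206,173),.108),('case front R',(352,175),.108),
 ('o inner L',(70,219),.081),('o inner R',(193,218),.081),('b inner L',(356,226),.081),('b inner R',(476,236),.081),('ocase',(17,168),.108),('ocaseR',(193,172),.108),('bcaseL',(360,176),.108),('bcaseR',(525,180),.108)]: print(n,f(p,z))
E
```

```text
e inner L [-0.0166 -0.0494]
e inner R [-0.0167  0.0459]
case front L [ 0.0365 -0.0549]
case front R [0.0349 0.0598]
o inner L [-0.0089 -0.1874]
o inner R [-0.008  -0.0754]
b inner L [-0.0158  0.0734]
b inner R [-0.0255  0.185 ]
ocase [ 0.0405 -0.2022]
ocaseR [ 0.0373 -0.065 ]
bcaseL [0.0341 0.0661]
bcaseR [0.0308 0.1967]
```

Emit:
{"fn": "move_arm", "kwargs": {"motion": [0.007,0,0.03,0,0,0,0,0.03,0,0,0,0,0.03,0,0,0,0,0.035,0,0,0,0,0,0,0]}}

```text
clock: 3.98
tool_pos: [0.5424, 0.0377, 0.0452]
tool_rot: [-3.14, 0.1, 0.006]
ft_force: [0.4, -1.0, 0.2]
width: 0.004
grasp_force: 0.0
```

Emit:
{"fn": "move_arm", "kwargs": {"motion": [-0.01,0,0,0,0,-0.01,0,0,0,0,-0.01,0,0,0,0,-0.01,0,0,0,0,-0.01,0,0,0,0,-0.01,0,0,0,0,0,0,0,0,0]}}

```text
clock: 4.85
tool_pos: [0.4818, 0.0422, 0.0462]
tool_rot: [-3.14, 0.098, 0.003]
ft_force: [0.1, -0.1, 0.4]
width: 0.003
grasp_force: 0.0
```

Emit:
{"fn": "move_arm", "kwargs": {"motion": [-0.004,0,0,0,0,-0.004,0,0,0,0,-0.004,0,0,0,0,0,0,0,0,0]}}

```text
clock: 5.35
tool_pos: [0.4707, 0.0428, 0.0463]
tool_rot: [3.14, -0.098, -0.002]
ft_force: [0.4, -0.2, -0.2]
width: 0.007
grasp_force: 0.0
```

Emit:
{"fn": "move_arm", "kwargs": {"motion": [-0.002,0,0,0,0,-0.002,0,0,0,0,0,0,0,0,0]}}

```text
clock: 5.72
tool_pos: [0.4702, 0.0427, 0.0469]
tool_rot: [3.14, -0.1, 0.008]
ft_force: [8.0, 0.0, -6.0]
width: 0.007
grasp_force: 3.9
```

The drawer is at its stop: 8 N, at the predicted place. One small extra press, then I back off, rise and go to the outside of the blue drawer.

Emit:
{"fn": "move_arm", "kwargs": {"motion": [-0.002,0,0,0,0,0,0,0,0,0]}}

```text
clock: 5.98
tool_pos: [0.4702, 0.0426, 0.0472]
tool_rot: [3.14, -0.1, 0.014]
ft_force: [12.1, 0.7, -9.0]
width: 0.002
grasp_force: 6.1
```

Emit:
{"fn": "move_arm", "kwargs": {"motion": [0.02,0,0,0,0,0,0,-0.04,0,0,0,0,-0.05,0,0,0,0,-0.02,0,0,0,0,0,0,0]}}

```text
clock: 6.6
tool_pos: [0.4862, 0.0417, 0.1579]
tool_rot: [3.14, -0.098, 0.005]
ft_force: [0.6, -0.2, 0.1]
width: 0.005
grasp_force: 0.0
```

```bash
python3 - <<'E'
from h import *
s=telemetry.sense(); print(s['clock'],s['tool_pos'],s['ft_force'])
c=cam('wrist'); save(c,'w2.png')
E
```

```text
6.6 [0.48618389 0.04173145 0.15788069] [ 0.64336954 -0.15267962  0.08691447]
```

View pics/w2.png

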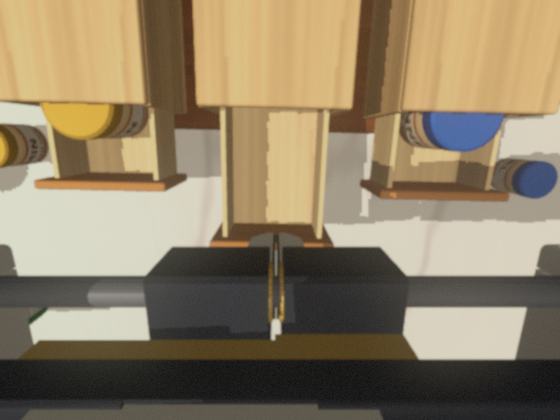

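The empty drawer is fully out, with its panel at row ~235, and both jars are standing. The blue panel centre is at (437,192), the ochre one at (110,183). Next is the blue drawer.

Emit:
{"fn": "move_arm", "kwargs": {"motion": [-0.02,0.03,0,0,0,0,0.05,0,0,0,0,0.05,0,0,0,0,0,0,0,0,0,0,0.04,0,0,0,0,0.04,0,0,0,0,0.033,0,0,0,0,0,0,0]}}

```text
clock: 7.65
tool_pos: [0.4542, -0.0843, 0.0405]
tool_rot: [-3.137, 0.098, 0.012]
ft_force: [-0.2, -0.5, -0.1]
width: 0.004
grasp_force: 0.0
```

Emit:
{"fn": "move_arm", "kwargs": {"motion": [0.01,0,0,0,0,0.01,0,0,0,0,0.008,0,0,0,0,0.008,0,0,0,0,0.008,0,0,0,0,0.008,0,0,0,0,0.008,0,0,0,0,0.008,0,0,0,0,0,0,0,0,0]}}

```text
clock: 8.78
tool_pos: [0.5263, -0.0909, 0.0434]
tool_rot: [-3.14, 0.099, -0.002]
ft_force: [-0.3, -0.1, -0.1]
width: 0.004
grasp_force: 0.0
```

```bash
python3 - <<'E'
from h import *
s=telemetry.sense(); print(s['clock'],s['tool_pos'],s['ft_force'])
c=cam('wrist'); save(c,'w3.png')
E
```

```text
8.775 [ 0.5262776  -0.09091586  0.04344847] [-0.25280093 -0.07423599 -0.07224486]
```

View pics/w3.png

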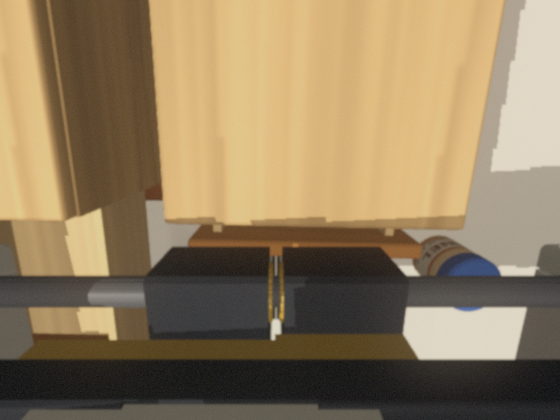

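The blue drawer is nearly shut: its panel is at row ~243 and the case front at ~222, so about 20 mm remain. The decoy at (460,270) is clear of the panel.

Emit:
{"fn": "move_arm", "kwargs": {"motion": [0.006,0,0,0,0,0.006,0,0,0,0,0.004,0,0,0,0,0.002,0,0,0,0,0.002,0,0,0,0,0,0,0,0,0]}}

```text
clock: 9.57
tool_pos: [0.5418, -0.0919, 0.0433]
tool_rot: [-3.14, 0.098, 0.011]
ft_force: [-11.9, -1.2, 7.5]
width: 0.002
grasp_force: 6.0
```

Emit:
{"fn": "move_arm", "kwargs": {"motion": [0.002,0,0,0,0,0,0,0,0,0]}}

```text
clock: 9.82
tool_pos: [0.5418, -0.0918, 0.0433]
tool_rot: [-3.139, 0.098, 0.017]
ft_force: [-18.9, -1.2, 12.3]
width: 0.006
grasp_force: 9.2
```

It stopped at 19 N, a few mm earlier than predicted, so I'll back off and look.

Emit:
{"fn": "move_arm", "kwargs": {"motion": [-0.03,0,0,0,0,-0.02,0,-0.03,0,0,0,0,-0.05,0,0,0,0,-0.04,0,0,0,0,0,0,0]}}

```text
clock: 10.45
tool_pos: [0.5003, -0.0901, 0.1674]
tool_rot: [3.137, -0.098, 0.014]
ft_force: [0.1, 0.1, 1.1]
width: 0.006
grasp_force: 0.0
```

```bash
python3 - <<'E'
from h import *
s=telemetry.sense(); print(s['clock'],s['tool_pos'],s['ft_force'])
c=cam('wrist'); d=cam('scene')
i=lambda c,y,x,h,w:cv2.resize(c['img'][y:y+h,x:x+w,::-1],(800,300),interpolation=2)
cv2.imwrite('pics/w4.png',np.vstack([cv2.resize(c['img'][60:270,:,::-1],(800,300)),i(d,190,240,75,200)]))
E
```

```text
10.45 [ 0.50025043 -0.09008807  0.16740099] [0.10863832 0.1115345  1.05889354]
```

View pics/w4.png

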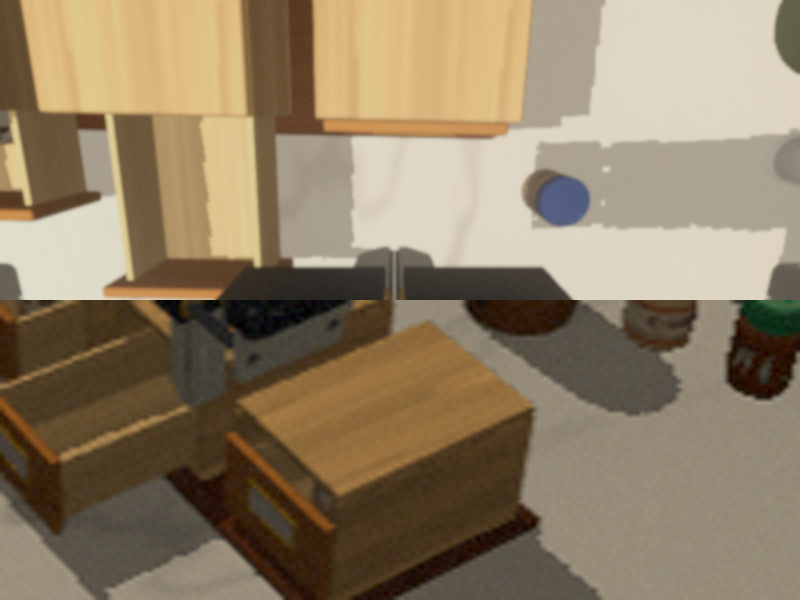

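The blue drawer looks closed against its case. I'll check numerically that the panel's outer face is 8 mm ahead of the case edge.

```bash
python3 - <<'E'
from h import *
c=cam('wrist'); s=telemetry.sense(); M=R.from_rotvec(s['tool_rot']).as_matrix()
g=cv2.cvtColor(c['img'],cv2.COLOR_RGB2HSV)
for col in (250,290,330): print(col,[(r,*c['img'][r,col].tolist()) for r in range(138,160,1)][::1])
f=lambda p,z:(M.T@(onz(c,p,z)-s['tool_pos'])).round(4)[:2]
for z in (.077,.081,.085): print(z,f((290,154),z))
print(f((290,145),.108))
E
```

```text
250 [(138, 191, 155, 105), (139, 177, 136, 87), (140, 186, 134, 80), (141, 196, 140, 82), (142, 203, 146, 83), (143, 206, 149, 87), (144, 206, 147, 84), (145, 207, 150, 86), (146, 204, 148, 85), (147, 193, 138, 79), (148, 172, 118, 68), (149, 150, 104, 69), (150, 137, 104, 79), (151, 161, 142, 122), (152, 196, 185, 166), (153, 215, 206, 187), (154, 221, 213, 195), (155, 222, 213, 195), (156, 222, 213, 196), (157, 224, 214, 196), (158, 222, 212, 193), (159, 221, 211, 192)]
290 [(138, 207, 170, 118), (139, 191, 156, 107), (140, 177, 135, 89), (141, 184, 133, 82), (142, 196, 142, 83), (143, 204, 147, 89), (144, 207, 150, 90), (145, 207, 150, 91), (146, 207, 151, 90), (147, 203, 147, 85), (148, 195, 142, 83), (149, 192, 145, 82), (150, 185, 145, 81), (151, 164, 130, 86), (152, 168, 146, 124), (153, 198, 186, 166), (154, 217, 207, 189), (155, 222, 213, 195), (156, 222, 213, 196), (157, 223, 215, 196), (158, 223, 215, 197), (159, 221, 214, 195)]
330 [(138, 221, 186, 130), (139, 214, 178, 123), (140, 197, 161, 108), (141, 182, 141, 92), (142, 184, 134, 80), (143, 197, 140, 86), (144, 202, 145, 86), (145, 205, 148, 89), (146, 204, 147, 90), (147, 204, 147, 87), (148, 200, 144, 85), (149, 188, 134, 82), (150, 167, 117, 73), (151, 147, 102, 70), (152, 143, 110, 86), (153, 163, 143, 122), (154, 195, 181, 163), (155, 210, 198, 181), (156, 215, 204, 186), (157, 214, 203, 185), (158, 215, 204, 186), (159, 214, 203, 185)]
0.077 [0.0508 0.0124]
0.081 [0.0511 0.0122]
0.085 [0.0513 0.012 ]
[0.0594 0.0108]
```

The panel's outer edge (row 148) is about 7–8 mm ahead of the case edge (row 140), and there was a hard stop, so the drawer is shut. Now the ochre drawer.

Emit:
{"fn": "move_arm", "kwargs": {"motion": [-0.02,-0.051,0,0,0,0,-0.055,0,0,0,0,-0.055,0,0,0,0,-0.055,0,0,0,0,-0.045,0,0,0,0,0,0,0,0]}}

```text
clock: 11.35
tool_pos: [0.4925, 0.1753, 0.1617]
tool_rot: [-3.14, 0.092, 0.005]
ft_force: [-0.3, -0.9, -0.0]
width: 0.008
grasp_force: 0.0
```

```bash
python3 - <<'E'
from h import *
s=telemetry.sense(); print(s['clock'],s['tool_pos'],s['ft_force'])
c=cam('wrist'); save(c,'w5.png')
E
```

```text
11.35 [0.49253857 0.17530994 0.16166888] [-0.32461078 -0.87417091 -0.03658789]
```

View pics/w5.png

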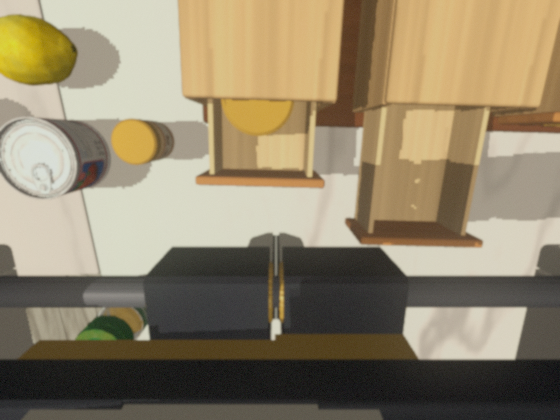

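The ochre panel centre is at (260,181), about 8 mm to the left of the tool, with the outer edge well ahead of the fingers. The tin, spice and decoy are all off to the left and clear.

Emit:
{"fn": "move_arm", "kwargs": {"motion": [0,-0.008,0.04,0,0,0,0,0.04,0,0,0,0,0.037,0,0,0,0,0,0,0]}}

```text
clock: 11.9
tool_pos: [0.4912, 0.1787, 0.0434]
tool_rot: [3.138, -0.101, -0.013]
ft_force: [-0.6, 0.3, 0.6]
width: 0.005
grasp_force: 0.0
```

Emit:
{"fn": "move_arm", "kwargs": {"motion": [0.01,0,0,0,0,0.01,0,0,0,0,0.008,0,0,0,0,0.008,0,0,0,0,0.008,0,0,0,0,0.008,0,0,0,0,0.008,0,0,0,0,0.006,0,0,0,0,0.004,0,0,0,0,0,0,0,0,0]}}

```text
clock: 13.15
tool_pos: [0.5647, 0.1763, 0.0464]
tool_rot: [-3.14, 0.099, -0.001]
ft_force: [0.9, 0.2, 1.0]
width: 0.006
grasp_force: 0.0
```

Emit:
{"fn": "move_arm", "kwargs": {"motion": [0.003,0,0,0,0,0.003,0,0,0,0,0,0,0,0,0]}}

```text
clock: 13.52
tool_pos: [0.5649, 0.1763, 0.0463]
tool_rot: [3.14, -0.098, -0.015]
ft_force: [-14.8, 0.8, 10.9]
width: 0.002
grasp_force: 7.5
```

Hard stop again. I back off, rise and verify.

Emit:
{"fn": "move_arm", "kwargs": {"motion": [-0.03,0,0,0,0,-0.03,0,-0.03,0,0,0,0.03,-0.05,0,0,0,0.05,-0.05,0,0,0,0.05,-0.02,0,0,0,0,0,0,0,0,0,0,0,0]}}

```text
clock: 14.4
tool_pos: [0.5023, 0.056, 0.1904]
tool_rot: [-3.139, 0.1, -0.0]
ft_force: [0.6, 0.2, -0.6]
width: 0.008
grasp_force: 0.0
```

```bash
python3 - <<'E'
from h import *
s=telemetry.sense(); print(s['clock'],s['tool_pos'],s['ft_force'])
c=cam('wrist'); d=cam('scene')
cv2.imwrite('pics/w6.png',np.vstack([cv2.resize(c['img'][20:270,:,::-1],(800,300)),cv2.resize(d['img'][150:270,190:390,::-1],(800,300))]))
M=R.from_rotvec(s['tool_rot']).as_matrix()
np.savez('w6.npz',img=c['img'],**{k:c[k] for k in('fx','fy','cx','cy','T')},M=M,p=s['tool_pos'])
for n in ('shaker','mug','tin','spice','jar_blue','jar_ochre'): print(n,[(np.round(x['point']).tolist(),round(x['score'],2)) for x in spotter.find_in(n,'scene')[:3]])
E
```

```text
14.4 [0.50225238 0.05596014 0.19042692] [ 0.59738648  0.22612802 -0.56957828]
shaker [([381.0, 332.0], 0.69), ([260.0, 220.0], 0.34)]
mug [([419.0, 311.0], 0.74), ([252.0, 185.0], 0.66)]
tin [([205.0, 162.0], 0.73)]
spice [([162.0, 185.0], 0.97)]
jar_blue [([270.0, 176.0], 0.65), ([317.0, 282.0], 0.55)]
jar_ochre [([225.0, 175.0], 0.55)]
```

View pics/w6.png

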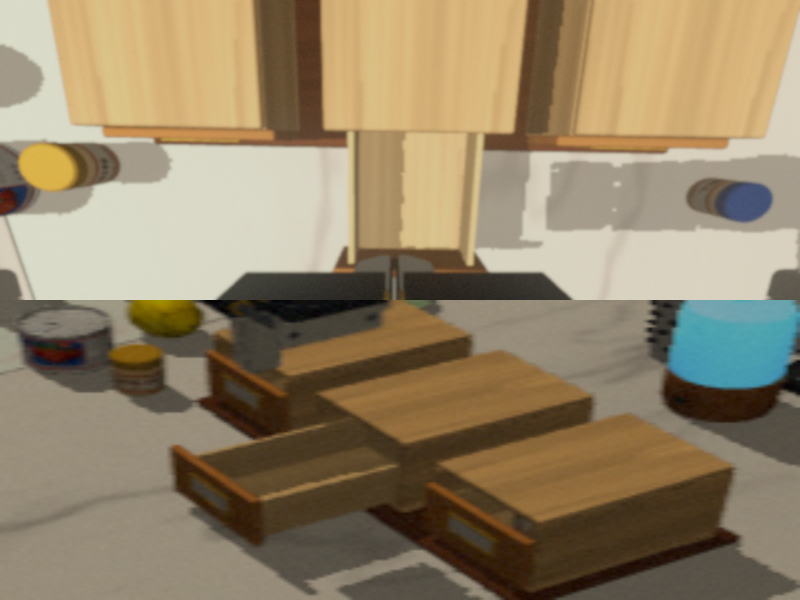

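```bash
python3 - <<'E'
from h import *
c=dict(np.load('w6.npz'))
f=lambda p:(c['M'].T@(onz(c,p,.081)-c['p']))[:2]
im=c['img']
for col in (110,150,480,245,330):
    print(col,[(r,im[r,col].tolist()) for r in (range(124,146,2) if col not in(245,330) else range(226,256,2))])
for p in ((130,135),(460,143),(242,246),(335,246)): print(p,f(p).round(4))
E
```

```text
110 [(124, [195, 160, 107]), (126, [156, 113, 70]), (128, [193, 136, 73]), (130, [205, 145, 82]), (132, [202, 142, 77]), (134, [175, 121, 69]), (136, [130, 84, 55]), (138, [120, 80, 54]), (140, [144, 129, 110]), (142, [164, 154, 138]), (144, [165, 155, 139])]
150 [(124, [212, 182, 125]), (126, [177, 142, 95]), (128, [176, 124, 73]), (130, [199, 142, 81]), (132, [202, 144, 83]), (134, [195, 139, 80]), (136, [180, 136, 71]), (138, [151, 108, 60]), (140, [145, 128, 108]), (142, [207, 205, 185]), (144, [216, 214, 196])]
480 [(124, [206, 169, 114]), (126, [206, 170, 117]), (128, [205, 169, 114]), (130, [206, 171, 115]), (132, [195, 160, 109]), (134, [159, 122, 77]), (136, [183, 129, 76]), (138, [195, 138, 80]), (140, [196, 140, 81]), (142, [186, 141, 97]), (144, [207, 195, 176])]
245 [(226, [213, 192, 142]), (228, [212, 192, 140]), (230, [213, 194, 142]), (232, [213, 193, 141]), (234, [214, 193, 142]), (236, [211, 191, 139]), (238, [201, 179, 129]), (240, [135, 111, 75]), (242, [108, 78, 49]), (244, [161, 113, 67]), (246, [150, 105, 65]), (248, [64, 52, 43]), (250, [50, 45, 41]), (252, [53, 48, 40]), (254, [51, 45, 41])]
330 [(226, [215, 195, 145]), (228, [213, 194, 144]), (230, [208, 188, 136]), (232, [204, 183, 132]), (234, [201, 180, 129]), (236, [203, 181, 131]), (238, [200, 179, 127]), (240, [183, 161, 114]), (242, [108, 83, 57]), (244, [105, 73, 43]), (246, [116, 80, 50]), (248, [59, 53, 37]), (250, [49, 46, 36]), (252, [49, 46, 40]), (254, [52, 52, 42])]
(130, 135) [ 0.0656 -0.1324]
(460, 143) [0.0582 0.1686]
(242, 246) [-0.042  -0.0336]
(335, 246) [-0.0421  0.059 ]
```

Both jar drawers are flush. The empty drawer's panel measures about 109 mm out, and the bystanders haven't moved. Handing in.

```bash
python3 -c "
from plant import manip; print(manip.close_job())"
```

```text
the job is handed in; nothing more can be done
None
```

The job is handed in (no verdict was returned): both jar drawers were pushed to a hard stop and look flush, the empty drawer is out at its stop (about 109 mm measured), and the bystanders did not move; the jars could not be seen clearly once their drawers were shut, so I did not confirm by eye that they are still standing.

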